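Restack the component cases in the kit dock

TASK

Make up the kit stack in the grey metal dock: first lift the yellow case off the green one and park it on the purple mat, then put the green case in the dock, the blue case on the green one, and finally the yellow case on top of the blue. Set each case down gently, squarely in line and flat between the end stops or end ridges of what is below it, and let go; don't drop any, and leave the red case, the solder reel and the meter where they are.

Things in the scene. Friction and masses are not known exactly. Their poses are not given: they have to be found in the camera images.
- green_case: Green case, 150 long (x) x 62 wide (y) mm, loose; grey chips show in its flat top. Origin: centre of underside. Flat top at 30 mm; across each end a ridge 8 mm thick (x), full width, rises 6 mm higher, 134 mm clear between ridges. About 300 g; grip across the width, mid-length. Starts flat on the bench with the yellow case on its top, both ends showing.
- blue_case: Blue case, 116 long (x) x 62 wide (y) mm, loose; brass screws show in its flat top. Origin: centre of underside. Flat top at 30 mm; across each end a ridge 8 mm thick (x), full width, rises 6 mm higher, 100 mm clear between ridges. About 220 g; grip across the width, mid-length. Starts flat on the bench. Fits between the green case's ridges, 9 mm spare each end.
- yellow_case: Yellow case, 84 long (x) x 62 wide (y) mm, loose; round silver capacitors show in its flat top. Origin: centre of underside. Flat top at 30 mm; across each end a ridge 8 mm thick (x), full width, rises 6 mm higher, 68 mm clear between ridges. About 160 g; grip across the width, mid-length. Starts on the green case's top. Fits between the blue case's ridges, 8 mm spare each end.
- red_case: Red case, 116 long (x) x 62 wide (y) mm, loose; copper coils show in its flat top. Origin: centre of underside. Flat top at 30 mm; across each end a ridge 8 mm thick (x), full width, rises 6 mm higher, 100 mm clear between ridges. About 220 g; grip across the width, mid-length. Flat on the bench; not part of this kit, stays put.
- dock: Kit dock, fixed to the bench: grey metal plate 190 (x) x 84 (y) x 6 mm high with a white end stop, 10 mm thick along x, at each end, 12 mm above the plate; 170 mm clear between the stops, long sides open. The green case fits between with 10 mm to spare at each end. Origin: centre of its underside, on the bench; plate top at 6 mm.
- mat: Purple parking mat with a white border, fixed to the bench, 130 (x) x 110 (y) x 3 mm. Origin: centre of its underside; its top is 3 mm above that.
- reel: Solder reel standing upright: blue flanges 54 mm across, silver winding, 44 mm high, 450 g, loose. Origin: centre of its underside. Stays where it is, beyond the cases.
- meter: Orange hand-held multimeter with black dial lying on its back, 150 (x) x 75 (y) x 34 mm (41 with its dial), 350 g, loose. Origin: centre of its underside. Stays where it is, beyond the cases.
Mind the look-alikes: they are no part of the job. There is more than one size of the green_case; the job needs the middle-sized.

How it is judged (in metres and radians):
On the way, in this order (a step that is already met when the one before it is completed fails the run):
1. the yellow case stands flat on the purple mat, released and at rest (x of yellow_case in the frame of mat between -0.055 and 0.055 m and y of yellow_case in the frame of mat between -0.045 and 0.045 m and z of yellow_case in the frame of mat between 0 and 0.007 m and angle between yellow_case's own z axis and vertical below 0.06 rad and contact force between the fingers and yellow_case below 0.2 N and linear speed of yellow_case below 0.02 m/s and angular speed of yellow_case below 0.15 rad/s), for 0.2 s.
2. then the green case lies flat in the dock, between its stops, released and at rest (x of green_case in the frame of dock between -0.013 and 0.013 m and y of green_case in the frame of dock between -0.013 and 0.013 m and z of green_case in the frame of dock between 0.003 and 0.01 m and angle between the x axis of green_case and the x axis of dock, either way round below 0.15 rad and angle between green_case's own z axis and vertical below 0.06 rad and contact force between the fingers and green_case below 0.2 N and linear speed of green_case below 0.02 m/s and angular speed of green_case below 0.15 rad/s), for 0.2 s.
3. then the blue case lies flat on the green one between its ridges, released and at rest (all of step 2 and x of blue_case in the frame of green_case between -0.012 and 0.012 m and y of blue_case in the frame of green_case between -0.012 and 0.012 m and z of blue_case in the frame of green_case between 0.027 and 0.034 m and angle between the x axis of blue_case and the x axis of green_case, either way round below 0.15 rad and angle between blue_case's own z axis and vertical below 0.06 rad and contact force between the fingers and blue_case below 0.2 N and linear speed of blue_case below 0.02 m/s and angular speed of blue_case below 0.15 rad/s), for 0.2 s.
At the end, for the whole second after the job is handed in: Green case flat in the dock (centre within 13 mm along and across), blue flat on green and yellow flat on blue (each centre within 12 mm along and across the case below); each in line within 0.15 rad, either way round, level within 0.06 rad, released and at rest (all of step 3 and x of yellow_case in the frame of blue_case between -0.012 and 0.012 m and y of yellow_case in the frame of blue_case between -0.012 and 0.012 m and z of yellow_case in the frame of blue_case between 0.027 and 0.034 m and angle between the x axis of yellow_case and the x axis of blue_case, either way round below 0.15 rad and angle between yellow_case's own z axis and vertical below 0.06 rad and contact force between the fingers and yellow_case below 0.2 N and linear speed of yellow_case below 0.02 m/s and angular speed of yellow_case below 0.15 rad/s); the robot touches nothing.
It fails at once if the red case, the solder reel or the meter is displaced by more than 20 mm (distance of any of red_case, reel, meter from where it was at the start of the episode above 0.02 m).
It fails at once if a case is dropped (faster than 0.6 m/s, a fall of about 20 mm, with no finger touching it) ((linear speed of green_case above 0.6 m/s and contact force between the fingers and green_case below 0.05 N) or (linear speed of blue_case above 0.6 m/s and contact force between the fingers and blue_case below 0.05 N) or (linear speed of yellow_case above 0.6 m/s and contact force between the fingers and yellow_case below 0.05 N)).
It also fails if it takes over 128 s, if anything falls off the work surface, if the arm or the gripper's body presses on something with over 40 N, if the wrist force passes 120 N, or if a joint passes its speed limit or range.

ROBOT

A 6-joint arm with a two-finger parallel gripper is mounted at the origin on the work surface. World frame = base frame: x ahead of the robot, y to its left, z up, the work surface at z = 0. Lengths are in m, angles in degrees, forces in N, time in s.
With the tool pointing down it reaches from about 0.35 to 0.725 m from the base axis. Payload 6 kg.
Tool frame: the origin (TCP) lies midway between the tips of the shut fingers; the grasp point (between the pads) lies 19 mm behind it; z points along the fingers, y is the direction in which the jaws open and shut (so a half turn about z gives the same grasp; the last joint's range is limited). The gripper opens to 85 mm and grips with 20 to 120 N. Pads are 22 mm wide; open, the fingers measure 114 mm over their backs; the gripper's body (76 mm by 85 mm) begins 54 mm behind the grasp point. The pads swing forward as they close: fully open they stand 13 mm farther back than shut.
Start: joints at [82.489, 2.303, 4.859, 0, -92.561, -19.12], TCP at [0.269, 0.536, 0.231] pointing down, gripper open.
Joint ranges: [-146.85, 146.85], [-73.84, 115.35], [-62.03, 85.46], [-188.31, 113.3], [-161.28, -10.13], [-171.36, 171.36]. Speed limits (degrees/s): [147.25, 147.25, 172.46, 180, 180, 180].

INTERFACE

Orientations are given as [roll, pitch, yaw] about the fixed x, y, z axes, in that order (R = Rz(yaw) Ry(pitch) Rx(roll)).
In Python, from bench import robot, capture, search_frame, cut_out, landmark_of gives the robot as it stands.
- The arm moves only by the shell command python3 -m crank 'ROWS' [FORCE]. ROWS is JSON, a list of rows, each a list of 7 numbers: the shift along the tool's x, y, z in m, then the turn, a rotation vector about the tool's x, y, z in degrees, then the opening, from 0 (shut) to 1 (fully open). In form: [[x, y, z, ax, ay, az, jaw], ...]. A call has 1 to 10 rows; each row is the pose to reach, as a shift and turn from the pose commanded when the call began, along the tool's axes at that moment; what a row does not reach only later rows make up. A row lasts 1/10 s, in which the tool goes at most 50 mm and 8.59 degrees, less where a joint would pass 70% of its speed; a pose out of reach is approached as far as the arm can. A call with a gripper value outside its range is refused whole. The fingers move at their own pace and stop on an object; FORCE is the grip in N (left out, the last holds). Time passes only in rows, so rows that repeat a pose let the fingers close. It gives the time, the measured TCP pose, the force and the opening at its end, in the units of the state.
- robot.get_obs(): the state, without advancing time (a new reading comes with each control period).
- capture(name): name is "side" or "top"; returns a dict with "image" (480x640x3 uint8, red, green, blue), "depth" (480x640 float32, m along the optical axis (not along the pixel's ray), 0 where there is no reading), "camera_matrix" (3x3 intrinsics, pixels), "D" ([k1, k2, p1, p2, k3] as OpenCV has them; the pictures are not rectified), "T" (4x4, takes a point from camera to world coordinates). Camera axes: x right, y down, z forward; pixel columns grow to the right and rows downward; lengths in m; the calibration is good to about 2 mm. A picture is of the moment at which its call begins.
- robot.hand_in(): hands the job in, once; it reports no verdict.
Trained networks look in a picture, given as the dict that the camera call returned (one of the last four; its "shot" number tells which), for a name from the list of things; names that differ only in an ending like _2 or _b are one class to them, and where a whole thing is asked for, a point or a joint stands for the part that bears it (a point fixed in the world has none). Each returns a list of dicts, best first, with "p" (0 to 1); they miss things now and then, are a little off and sometimes report something else, mostly with a low value. They report only what shows in the picture. A call takes as long as a camera call. They do not tell look-alikes from the thing itself.
- search_frame(label, picture): "position" ([x, y, z] in m, in the coordinates of the camera as it stood for that picture, good to about 4 mm: the middle of the surface that is visible of it).
- cut_out(label, picture): "pixels" (480x640 bool, what is visible of it).
- landmark_of(label, picture): "position" ([x, y, z] in m, in the coordinates of the camera as it stood for that picture, good to about 4 mm: a listed point, or the origin of a listed thing).
The state is a dict: "time_s": time; "joints": joint angles; "dq": joint speeds; "effort": joint torques, N m; "eef_pos": TCP position; "eef_rot": TCP orientation; "ft_force": force on the tool from outside, world axes, zero at the start; "torque": the same for the moment, N m; "opening": finger opening in m.
Only numpy, scipy, OpenCV 4.12 (cv2) and the standard library are available. Lean on these libraries where they do the work, as an engineer would, in place of code of your own. Each camera call takes 0.05 s, during which the arm holds its last target. There are 200 camera calls.

## Working session

There is one attempt and no reset: what is moved stays moved. The work goes in short steps, Python scripts to look and compute and a shell command to move; the robot and the scene stay as the last step left them, time stands still between calls to the robot, and variables do not carry over. Pictures are saved under pics/ and viewed, about 12 in all and at most 16, crops included, and the job is handed in when it is done.

```bash
mkdir -p pics
cat > h.py <<'E'
import numpy as np, cv2
from bench import robot, capture, search_frame, cut_out, landmark_of
def w(T,p): return (np.asarray(T)@np.r_[p,1])[:3]
def cloud(c):
    """world xyz per pixel (480x640x3), nan where no depth"""
    K=np.array(c["camera_matrix"],float);D=np.array(c["D"],float)
    v,u=np.mgrid[0:480,0:640]
    n=cv2.undistortPoints(np.stack([u,v],-1).reshape(-1,1,2).astype(np.float64),K,D).reshape(480,640,2)
    d=np.where(c["depth"]>0,c["depth"],np.nan)
    P=np.dstack([n[...,0]*d,n[...,1]*d,d]); T=np.array(c["T"])
    return P@T[:3,:3].T+T[:3,3]
def save(c,name,box=None,s=1):
    im=c["image"][...,::-1]
    if box: im=im[box[1]:box[3],box[0]:box[2]]
    cv2.imwrite("pics/"+name,cv2.resize(im,None,fx=s,fy=s,interpolation=cv2.INTER_CUBIC))
E
python3 - <<'E'
from h import *
o=robot.get_obs(); print(o)
for n in("top","side"):
    c=capture(n); save(c,n+"0.png"); T=np.array(c["T"]); print(n,T[:3,3].round(3),T[:3,2].round(2))
    X=cloud(c); np.savez("/tmp/%s.npz"%n,X=X,im=c["image"])
    for l in("green_case","blue_case","yellow_case","red_case","dock","mat","reel","meter"):
        for r in cut_out(l,c):
            if r["p"]<.2: continue
            m=r["pixels"]; v,u=np.nonzero(m); P=X[m]; P=P[~np.isnan(P[:,0])]
            zt=np.percentile(P[:,2],90); 
            (cx,cy),(a,b),an=cv2.minAreaRect(P[:,:2].astype(np.float32))
            print(n,l,round(r["p"],2),"px",int(u.mean()),int(v.mean()),m.sum(),"rect",round(cx,3),round(cy,3),round(a,3),round(b,3),round(an,1),"z",round(zt,3))
E
```

```text
{'time_s': 0.0, 'joints': array([ 8.24888374e+01,  2.33793446e+00,  4.80134700e+00, -2.82511631e-02,
       -9.25623827e+01, -1.91213283e+01]), 'dq': array([-0.01640598, -0.06429513, -0.03915901,  0.0865081 , -0.05363545,
        0.09872647]), 'effort': array([-8.83215762e-05, -3.68211973e+01,  3.47417414e+01,  6.93218574e+00,
       -5.29492638e-03, -1.85580447e-06]), 'eef_pos': array([0.26871126, 0.53608295, 0.23027084]), 'eef_rot': array([ 1.79897245e+02, -5.75169958e-03, -2.66312472e+01]), 'ft_force': array([-0.60890157,  0.46746379,  0.38052911]), 'torque': array([ 0.04097036,  0.01254371, -0.02601323]), 'opening': 0.08560093674732122}
top [0.429 0.006 1.098] [ 0.14 -0.02 -0.99]
top green_case 0.87 px 169 143 3387 rect 0.791 0.334 0.217 0.089 25.9 z 0.044
top green_case 0.76 px 230 327 1061 rect 0.38 0.174 0.108 0.045 50.7 z 0.025
top green_case 0.69 px 232 239 900 rect 0.554 0.176 0.161 0.068 13.0 z 0.037
top blue_case 0.79 px 389 271 1667 rect 0.509 -0.167 0.125 0.064 2.7 z 0.035
top yellow_case 0.84 px 232 254 1313 rect 0.536 0.177 0.094 0.073 12.6 z 0.066
top red_case 0.81 p
[... 580 characters left out ...]
9] [ 0.17 -0.61 -0.77]
side green_case 0.96 px 309 345 1771 rect 0.552 0.175 0.155 0.065 11.5 z 0.034
side green_case 0.79 px 152 382 6893 rect 0.794 0.319 0.205 0.109 25.4 z 0.042
side blue_case 0.61 px 386 211 1742 rect 0.506 -0.18 0.117 0.1 1.7 z 0.031
side yellow_case 0.74 px 328 334 1981 rect 0.538 0.154 0.088 0.104 11.4 z 0.064
side red_case 0.9 px 350 268 2164 rect 0.542 -0.011 0.091 0.128 86.8 z 0.032
side dock 0.81 px 325 436 6179 rect 0.492 0.327 0.09 0.19 74.0 z 0.01
side mat 0.97 px 421 171 2030 rect 0.461 -0.322 0.129 0.119 16.4 z 0.005
side reel 0.94 px 222 283 934 rect 0.767 0.096 0.053 0.093 28.8 z 0.045
side meter 0.74 px 255 201 2448 rect 0.786 -0.124 0.1 0.182 64.3 z 0.036
```

View pics/top0.png

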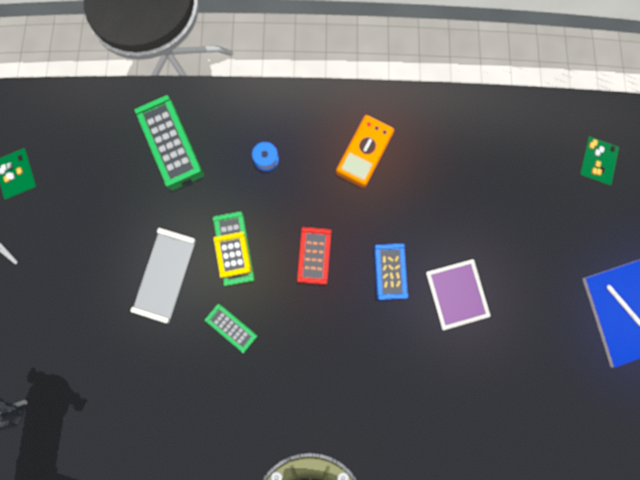

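View pics/side0.png

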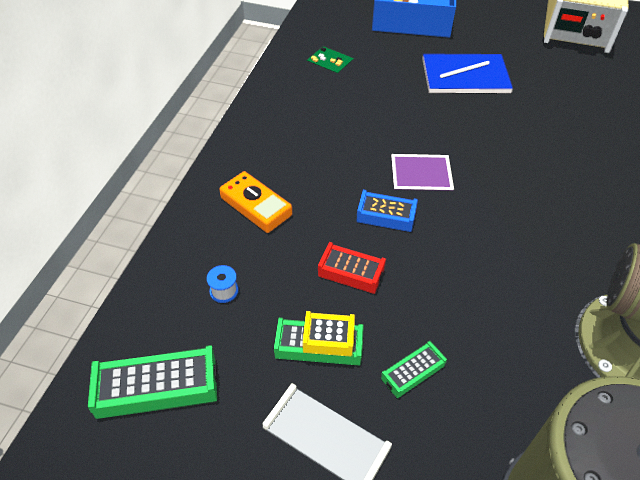

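Top picture: there are three greens: large at (169,143), middle at (232,245) under the yellow case, and small at (230,327). Red is at (314,255), blue at (390,271), the dock at (163,275) and the mat at (457,293). The blue notebook at (620,310) and the reel could be mistaken for the blue case, and the red case has the same shape. I choose the middle green, about 155 mm long with the yellow case on it. Next I'll refine the poses and check the choice in a crop.

```bash
cat >> h.py <<'E'
def pose(X,xy,zlo,zhi,R,im=None,L=None):
    """top-level points near xy -> rect centre, long-axis yaw, sizes"""
    m=(X[...,2]>zlo)&(X[...,2]<zhi)&(np.hypot(X[...,0]-xy[0],X[...,1]-xy[1])<R)
    m=m.astype(np.uint8); n,lab,st,_=cv2.connectedComponentsWithStats(m)
    k=1+np.argmax(st[1:,4]); P=X[lab==k]
    (cx,cy),(a,b),an=cv2.minAreaRect(P[:,:2].astype(np.float32))
    if b>a: a,b,an=b,a,an+90
    an=(an+90)%180-90
    return [round(float(q),4) for q in(cx,cy)]+[round(float(an),1),round(a,3),round(b,3)],int(st[k,4]),round(float(np.median(P[:,2])),4)
E
python3 - <<'E'
from h import *
for n in("top","side"):
    z=np.load("/tmp/%s.npz"%n); X=z["X"]
    for l,xy,a,b,R in(("green",(.552,.175),.022,.045,.1),("yellow",(.537,.175),.053,.075,.07),("blue",(.507,-.17),.022,.045,.08),("red",(.54,-.004),.022,.045,.08),("dock",(.491,.329),.003,.03,.12),("mat",(.46,-.322),.0015,.01,.1)):
        print(n,l,*pose(X,xy,a,b,R))
c=capture("top");save(c,"crop1.png",(130,190,420,370),2.7)
E
```

```text
top green [0.5499, 0.1736, 11.9, 0.153, 0.063] 920 0.0311
top yellow [0.5345, 0.1714, 12.1, 0.089, 0.063] 1244 0.0608
top blue [0.5052, -0.168, 3.4, 0.118, 0.063] 1593 0.03
top red [0.5384, -0.0012, -4.0, 0.121, 0.062] 1572 0.0305
top dock [0.4889, 0.3287, -16.8, 0.201, 0.102] 3366 0.0073
top mat [0.4513, -0.3226, 34.3, 0.183, 0.182] 3033 0.0037
side green [0.5513, 0.1751, 12.9, 0.153, 0.067] 1507 0.0291
side yellow [0.5348, 0.1724, 12.5, 0.088, 0.066] 1659 0.0586
side blue [0.507, -0.1659, 3.7, 0.12, 0.069] 1371 0.028
side red [0.538, 0.0004, -3.8, 0.118, 0.068] 1717 0.0281
side dock [0.4942, 0.3276, -16.2, 0.195, 0.087] 5727 0.0058
side mat [0.4589, -0.3248, 24.1, 0.157, 0.145] 1578 0.0034
```

View pics/crop1.png

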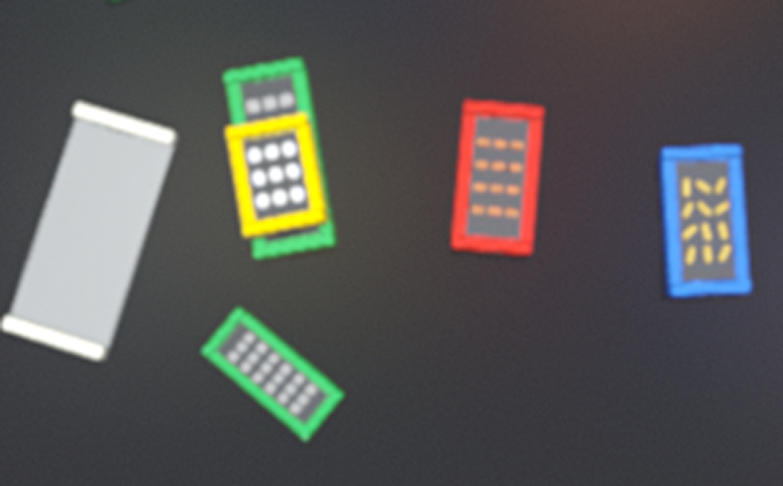

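The crop settles it: the middle green (chips showing) at crop (280,160) has the yellow case with capacitors on it. The small green at (270,375) is a decoy, and blue with brass screws is at (706,220). Sizes and heights agree with the specs. Next is a helper for shifts in the tool's axes.

```bash
cat > go.py <<'E'
import sys; from h import *
from scipy.spatial.transform import Rotation as R
o=robot.get_obs(); r=R.from_euler("xyz",o["eef_rot"],degrees=True)
x,y,z,yaw=map(float,sys.argv[1:5])
g=R.from_euler("xyz",[180,0,yaw],degrees=True)
print("pos",o["eef_pos"].round(4),o["eef_rot"].round(2),"t",round(o["time_s"],2))
print("shift",r.inv().apply(np.array([x,y,z])-o["eef_pos"]).round(4),"turn",(r.inv()*g).as_rotvec(degrees=True).round(2))
E
python3 go.py .535 .172 .13 12
```

```text
pos [0.2689 0.5363 0.2313] [179.99  -0.   -26.63] t 0.95
shift [0.4012 0.2064 0.1013] turn [ 1.000e-02 -0.000e+00 -3.863e+01]
```

```bash
python3 -m crank '[[0.2,0.103,0,0,0,-19,1],[0.2,0.103,0,0,0,-19,1],[0.2,0.103,0,0,0,-19,1],[0.2,0.103,0,0,0,-19,1],[0.2,0.103,0,0,0,-19,1],[0.401,0.206,0.1,0,0,-38.6,1],[0.401,0.206,0.1,0,0,-38.6,1],[0.401,0.206,0.1,0,0,-38.6,1],[0.401,0.206,0.1,0,0,-38.6,1],[0.401,0.206,0.1,0,0,-38.6,1]]' 40; python3 -m crank '[[0,0,0,0,0,0,1],[0,0,0,0,0,0,1],[0,0,0,0,0,0,1],[0,0,0,0,0,0,1]]'; python3 go.py .535 .172 .033 12
```

```text
time_s: 1.95
eef_pos: [0.534, 0.1734, 0.1323]
eef_rot: [-180.0, -0.0, 12.0]
ft_force: [0.7, 1.7, -0.0]
opening: 0.0847
time_s: 2.35
eef_pos: [0.5331, 0.1762, 0.1337]
eef_rot: [-180.0, -0.1, 12.1]
ft_force: [0.3, -0.4, -0.0]
opening: 0.0854
pos [0.5331 0.1762 0.1337] [-1.7997e+02 -9.0000e-02  1.2060e+01] t 2.35
shift [0.0009 0.0046 0.1007] turn [-0.03 -0.09  0.06]
```

```bash
python3 -m crank '[[0.001,0.005,0,0,0,0,1],[0.001,0.005,0.03,0,0,0,1],[0.001,0.005,0.06,0,0,0,1],[0.001,0.005,0.08,0,0,0,1],[0.001,0.005,0.09,0,0,0,1],[0.001,0.005,0.1,0,0,0,1],[0.001,0.005,0.1,0,0,0,1],[0.001,0.005,0.1,0,0,0,1],[0.001,0.005,0.1,0,0,0,1]]' 40; python3 go.py .535 .172 .033 12
python3 - <<'E'
from h import *
c=capture("side"); save(c,"side1.png",(220,230,480,430),3)
E
```

```text
time_s: 3.25
eef_pos: [0.5358, 0.1707, 0.034]
eef_rot: [-180.0, -0.1, 12.0]
ft_force: [0.5, 0.3, -0.8]
opening: 0.0851
pos [0.5358 0.1707 0.034 ] [-1.7998e+02 -1.1000e-01  1.1980e+01] t 3.25
shift [-0.0005 -0.0014  0.001 ] turn [-0.02 -0.11 -0.02]
```

View pics/side1.png

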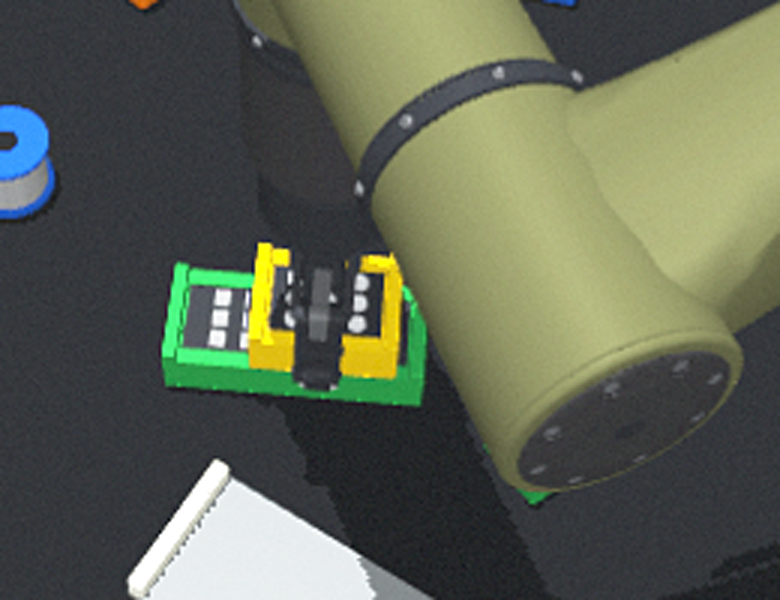

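The finger at crop (318,340) sits mid-length on the yellow case. Closing.

```bash
python3 -m crank '[[0,0,0,0,0,0,0.6],[0,0,0,0,0,0,0.6],[0,0,0,0,0,0,0.6],[0,0,0,0,0,0,0.6],[0,0,0,0,0,0,0.6],[0,0,0,0,0,0,0.6],[0,0,0,0,0,0,0.6],[0,0,0,0,0,0,0.6],[0,0,0,0,0,0,0.6],[0,0,0,0,0,0,0.6]]' 40
python3 -m crank '[[0,0,-0.005,0,0,0,0.5],[0,0,-0.015,0,0,0,0.5],[0,0,-0.03,0,0,0,0.5],[0,0,-0.05,0,0,0,0.5],[0,0,-0.07,0,0,0,0.5],[0,0,-0.09,0,0,0,0.5],[0,0,-0.1,0,0,0,0.5],[0,0,-0.1,0,0,0,0.5],[0,0,-0.1,0,0,0,0.5]]' 40
python3 - <<'E'
from h import *
c=capture("side"); save(c,"side2.png",(200,200,480,430),2.7)
E
python3 go.py .46 -.322 .134 16
```

```text
time_s: 4.3
eef_pos: [0.5355, 0.1705, 0.0334]
eef_rot: [-180.0, -0.1, 12.0]
ft_force: [-1.3, -0.6, 5.9]
opening: 0.0613
time_s: 5.2
eef_pos: [0.5348, 0.1703, 0.1321]
eef_rot: [-180.0, 0.1, 12.0]
ft_force: [-0.3, -0.3, -1.6]
opening: 0.0615
pos [0.5346 0.1702 0.1315] [1.7999e+02 1.0000e-01 1.1960e+01] t 5.25
shift [-0.175   0.466  -0.0021] turn [ 0.01  0.11 -4.04]
```

View pics/side2.png

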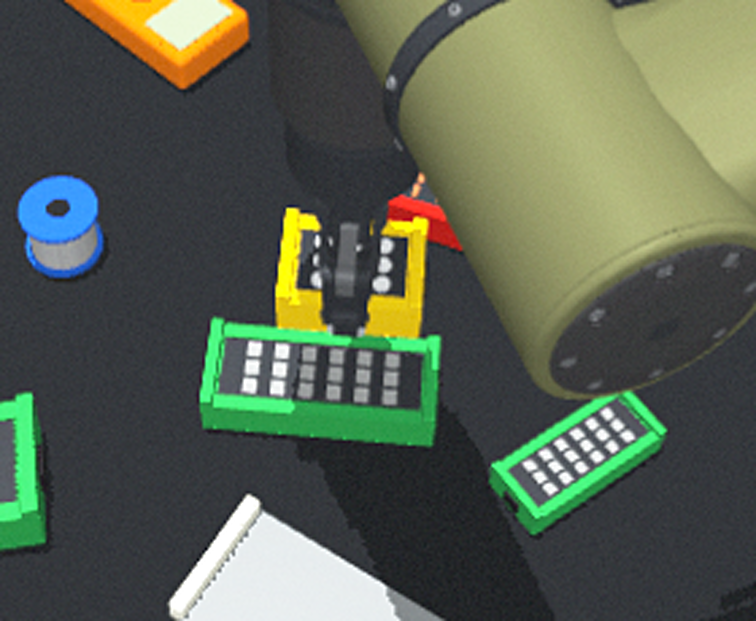

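Only the yellow case came up. At crop (320,380) the green case stays flat with its chips clear. Carrying the yellow case to the mat.

```bash
python3 -m crank '[[-0.005,0.012,0,0,0,0,0.5],[-0.014,0.037,0,0,0,-1,0.5],[-0.026,0.07,0,0,0,-1,0.5],[-0.039,0.105,0,0,0,-1,0.5],[-0.053,0.14,0,0,0,-2,0.5],[-0.066,0.175,0,0,0,-2,0.5],[-0.079,0.21,0,0,0,-2,0.5],[-0.092,0.245,0,0,0,-2,0.5],[-0.105,0.28,0,0,0,-2,0.5],[-0.118,0.315,0,0,0,-3,0.5]]' 40
python3 -m crank '[[-0.013,0.035,0,0,0,0,0.5],[-0.026,0.07,0,0,0,0,0.5],[-0.04,0.105,0,0,0,-1,0.5],[-0.05,0.13,0,0,0,-1,0.5],[-0.055,0.145,0,0,0,-1,0.5],[-0.057,0.15,0,0,0,-1,0.5],[-0.057,0.15,0,0,0,-1,0.5],[-0.057,0.15,0,0,0,-1,0.5]]' 40
python3 go.py .46 -.322 .007 16
```

```text
time_s: 6.25
eef_pos: [0.4838, -0.1641, 0.132]
eef_rot: [-180.0, 0.1, 15.0]
ft_force: [0.4, 0.9, -0.4]
opening: 0.0614
time_s: 7.05
eef_pos: [0.4688, -0.3212, 0.1326]
eef_rot: [-180.0, 0.0, 16.0]
ft_force: [0.1, 0.6, -1.0]
opening: 0.0613
pos [ 0.4688 -0.3212  0.1326] [-1.7998e+02  1.0000e-02  1.6000e+01] t 7.05
shift [-0.0086 -0.0016  0.1256] turn [-0.02  0.01  0.  ]
```

```bash
python3 -m crank '[[-0.005,-0.002,0.015,0,0,0,0.5],[-0.009,-0.002,0.04,0,0,0,0.5],[-0.009,-0.002,0.065,0,0,0,0.5],[-0.009,-0.002,0.09,0,0,0,0.5],[-0.009,-0.002,0.105,0,0,0,0.5],[-0.009,-0.002,0.115,0,0,0,0.5],[-0.009,-0.002,0.12,0,0,0,0.5],[-0.009,-0.002,0.12,0,0,0,0.5],[-0.009,-0.002,0.12,0,0,0,0.5]]' 40
python3 -m crank '[[0,0,0.002,0,0,0,0.5],[0,0,0.004,0,0,0,0.5],[0,0,0.005,0,0,0,0.5],[0,0,0.006,0,0,0,0.5],[0,0,0.006,0,0,0,0.5],[0,0,0.006,0,0,0,0.5]]' 40
```

```text
time_s: 7.95
eef_pos: [0.4602, -0.3227, 0.0139]
eef_rot: [179.9, -0.1, 16.0]
ft_force: [-0.4, 0.4, -1.9]
opening: 0.0617
time_s: 8.55
eef_pos: [0.4595, -0.3225, 0.0068]
eef_rot: [180.0, 0.0, 16.0]
ft_force: [-1.0, 0.2, -1.9]
opening: 0.0615
```

```bash
python3 -m crank '[[0,0,0.001,0,0,0,0.5],[0,0,0.001,0,0,0,0.5],[0,0,0.001,0,0,0,0.5]]' 40
python3 -m crank '[[0,0,0,0,0,0,0.8],[0,0,0,0,0,0,0.8],[0,0,0,0,0,0,0.9],[0,0,0,0,0,0,1],[0,0,0,0,0,0,1],[0,0,0,0,0,0,1],[0,0,0,0,0,0,1]]' 40
python3 -m crank '[[0,0,-0.02,0,0,0,1],[0,0,-0.04,0,0,0,1],[0,0,-0.07,0,0,0,1],[0,0,-0.1,0,0,0,1],[0,0,-0.13,0,0,0,1],[0,0,-0.16,0,0,0,1],[0,0,-0.16,0,0,0,1]]' 40
python3 go.py .5505 .1745 .15 12
```

```text
time_s: 8.85
eef_pos: [0.4597, -0.3226, 0.0064]
eef_rot: [180.0, -0.0, 16.0]
ft_force: [-1.3, 1.2, 5.2]
opening: 0.0613
time_s: 9.55
eef_pos: [0.4595, -0.3225, 0.0058]
eef_rot: [180.0, 0.0, 16.0]
ft_force: [0.3, -0.7, 0.0]
opening: 0.0853
time_s: 10.25
eef_pos: [0.4612, -0.3237, 0.1713]
eef_rot: [179.7, -0.3, 16.0]
ft_force: [0.4, -0.2, 0.8]
opening: 0.0853
pos [ 0.4612 -0.3237  0.1713] [179.65  -0.33  15.98] t 10.25
shift [ 0.2228 -0.4545  0.0199] turn [ 0.33 -0.35  3.98]
```

Run:
```python
from h import *
for n in("top","side"):
    c=capture(n); X=cloud(c); save(c,n+"3.png")
    for l,xy,a,b,R in(("green",(.552,.175),.022,.045,.1),("yellow",(.46,-.322),.027,.05,.07),("blue",(.507,-.17),.022,.045,.08),("dockplate",(.491,.328),.003,.011,.12),("dock",(.491,.328),.003,.03,.12)):
        try: print(n,l,*pose(X,xy,a,b,R))
        except Exception as e: print(n,l,e)
    for l in("dock","mat"):
        r=landmark_of(l,c); print(n,l,[(w(c["T"],q["position"]).round(4),round(q["p"],2)) for q in r[:1]])
```

```text
top green [0.5498, 0.1739, 11.7, 0.153, 0.064] 2069 0.0305
top yellow [0.4288, -0.3305, -73.5, 0.061, 0.025] 146 0.0379
top blue attempt to get argmax of an empty sequence
top dockplate [0.4936, 0.3236, -14.9, 0.197, 0.101] 2907 0.0069
top dock [0.4915, 0.3246, -14.8, 0.202, 0.102] 3366 0.0073
top dock [(array([0.4927, 0.3299, 0.0063]), 0.59)]
top mat [(array([0.4912, 0.331 , 0.0049]), 0.59)]
side green [0.5518, 0.1745, 12.1, 0.154, 0.065] 2870 0.0283
side yellow [0.4603, -0.3221, 16.5, 0.086, 0.07] 821 0.0326
side blue [0.5072, -0.1665, 2.6, 0.12, 0.07] 1363 0.028
side dockplate [0.4961, 0.3262, -16.4, 0.177, 0.088] 5053 0.0055
side dock [0.4922, 0.3274, -15.6, 0.191, 0.088] 5713 0.0058
side dock [(array([ 0.4949,  0.3271, -0.0005]), 0.79)]
side mat [(array([ 0.4634, -0.3191, -0.0008]), 0.91)]
```

View pics/side3.png

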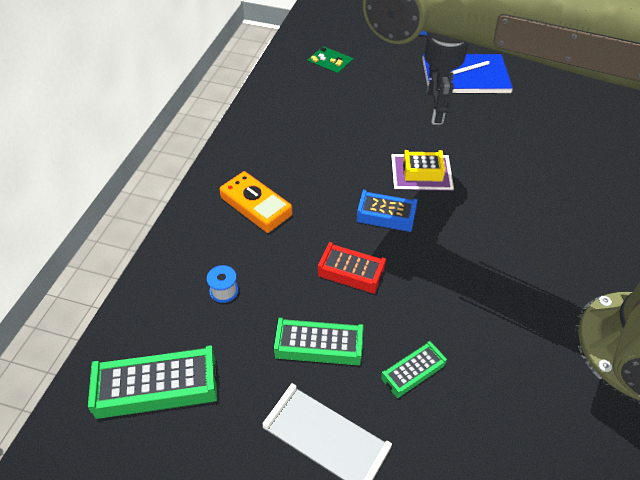

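Side picture: the yellow case stands on the mat at (425,163), released, and nothing else has moved. The dock is at about (0.492, 0.3275), yaw −16. Next, the green case.

```bash
python3 -m crank '[[0.022,-0.045,0,0,0,0,1],[0.044,-0.09,0,0,0,1,1],[0.066,-0.135,0,0,0,1,1],[0.088,-0.18,0,0,0,2,1],[0.11,-0.225,0,0,0,2,1],[0.132,-0.27,0,0,0,3,1],[0.154,-0.315,0,0,0,3,1],[0.176,-0.36,0,0,0,4,1],[0.198,-0.405,0,0,0,4,1],[0.22,-0.45,0.01,0.3,-0.3,4,1]]' 40
python3 -m crank '[[0,0,0,0,0,0,1],[0,0,0,0,0,0,1],[0,0,0,0,0,0,1]]'
python3 go.py .551 .174 .003 12
```

```text
time_s: 11.55
eef_pos: [0.5472, 0.1712, 0.1568]
eef_rot: [-179.7, 0.2, 12.0]
ft_force: [0.5, 0.1, 0.7]
opening: 0.0853
time_s: 11.85
eef_pos: [0.5468, 0.1682, 0.1559]
eef_rot: [-179.8, 0.3, 11.9]
ft_force: [-0.3, -0.6, 0.8]
opening: 0.0853
pos [0.5468 0.1682 0.1559] [-179.75    0.34   11.95] t 11.85
shift [ 0.0062 -0.0042  0.1529] turn [-0.25  0.34 -0.06]
```

```bash
python3 -m crank '[[0.006,-0.004,0.01,-0.2,0.3,0,1],[0.006,-0.004,0.045,-0.2,0.3,0,1],[0.006,-0.004,0.08,-0.2,0.3,0,1],[0.006,-0.004,0.11,-0.2,0.3,0,1],[0.006,-0.004,0.13,-0.2,0.3,0,1],[0.006,-0.004,0.145,-0.2,0.3,0,1],[0.006,-0.004,0.15,-0.2,0.3,0,1],[0.006,-0.004,0.15,-0.2,0.3,0,1],[0.006,-0.004,0.15,-0.2,0.3,0,1]]' 40
python3 go.py .551 .174 .003 12
```

```text
time_s: 12.75
eef_pos: [0.5518, 0.1748, 0.0074]
eef_rot: [-179.9, -0.1, 12.0]
ft_force: [-0.3, 0.6, 0.5]
opening: 0.0855
pos [0.5518 0.1748 0.0074] [-1.7989e+02 -1.0000e-01  1.1970e+01] t 12.75
shift [-0.001   0.0007  0.0044] turn [-0.11 -0.1  -0.03]
```

```bash
python3 -m crank '[[-0.001,0,0.004,0,0,0,1],[-0.001,0,0.004,0,0,0,0.6],[-0.001,0,0.004,0,0,0,0.6],[-0.001,0,0.004,0,0,0,0.6],[-0.001,0,0.004,0,0,0,0.6],[-0.001,0,0.004,0,0,0,0.6],[-0.001,0,0.004,0,0,0,0.6],[-0.001,0,0.004,0,0,0,0.5],[-0.001,0,0.004,0,0,0,0.5],[-0.001,0,0.004,0,0,0,0.5]]' 50
python3 go.py .551 .174 .1 12
python3 -m crank '[[0,0,-0.005,0,0,0,0.5],[0,0,-0.015,0,0,0,0.5],[0,0,-0.03,0,0,0,0.5],[0,0,-0.05,0,0,0,0.5],[0,0,-0.07,0,0,0,0.5],[0,0,-0.08,0,0,0,0.5],[0,0,-0.09,0,0,0,0.5],[0,0,-0.09,0,0,0,0.5],[0,0,-0.09,0,0,0,0.5]]' 50
python3 go.py .492 .3275 .094 -16.2
```

```text
time_s: 13.75
eef_pos: [0.5504, 0.1746, 0.0028]
eef_rot: [-179.9, -0.0, 12.0]
ft_force: [-1.8, -1.1, 5.7]
opening: 0.0613
pos [0.5504 0.1746 0.0028] [-1.7992e+02 -5.0000e-02  1.1980e+01] t 13.75
shift [ 0.0005  0.0005 -0.0972] turn [-0.08 -0.05 -0.02]
time_s: 14.65
eef_pos: [0.5497, 0.1742, 0.0914]
eef_rot: [-179.9, 0.1, 12.0]
ft_force: [-0.4, -0.7, -2.8]
opening: 0.0611
pos [0.5497 0.1742 0.0914] [-1.7991e+02  6.0000e-02  1.1960e+01] t 14.65
shift [-0.0247 -0.1619 -0.0023] turn [-0.08  0.08 28.16]
```

```bash
python3 -m crank '[[-0.002,-0.01,0,0,0,2,0.5],[-0.005,-0.03,0,0,0,6,0.5],[-0.009,-0.055,0,0,0,10,0.5],[-0.013,-0.08,0,0,0,14,0.5],[-0.017,-0.105,0,0,0,18,0.5],[-0.021,-0.13,0,0,0,22,0.5],[-0.024,-0.15,0,0,0,26,0.5],[-0.025,-0.16,0,0,0,28,0.5],[-0.025,-0.162,0,0,0,28.2,0.5],[-0.025,-0.162,0,0,0,28.2,0.5]]' 50
python3 -m crank '[[0,0,0,0,0,0,0.5],[0,0,0,0,0,0,0.5],[0,0,0,0,0,0,0.5]]'
python3 go.py .492 .3275 .009 -16.2
python3 - <<'E'
from h import *
c=capture("top"); save(c,"top4.png",(90,190,330,370),3.3)
c=capture("side"); X=cloud(c); print(pose(X,(.492,.3275),.105,.135,.1)); save(c,"side4.png",(180,230,480,480),2.4)
E
```

```text
time_s: 15.65
eef_pos: [0.4916, 0.3273, 0.0913]
eef_rot: [180.0, 0.1, -16.2]
ft_force: [0.3, 0.1, -2.5]
opening: 0.0612
time_s: 15.95
eef_pos: [0.4922, 0.3271, 0.0923]
eef_rot: [-179.9, 0.0, -16.3]
ft_force: [-0.9, 0.2, -1.2]
opening: 0.061
pos [0.4922 0.3271 0.0923] [-1.7993e+02  5.0000e-02 -1.6260e+01] t 15.95
shift [-0.0003 -0.0003  0.0833] turn [-0.07  0.05 -0.06]
([0.4547, 0.342, 76.2, 0.079, 0.072], 2223, 0.1182)
```

View pics/side4.png

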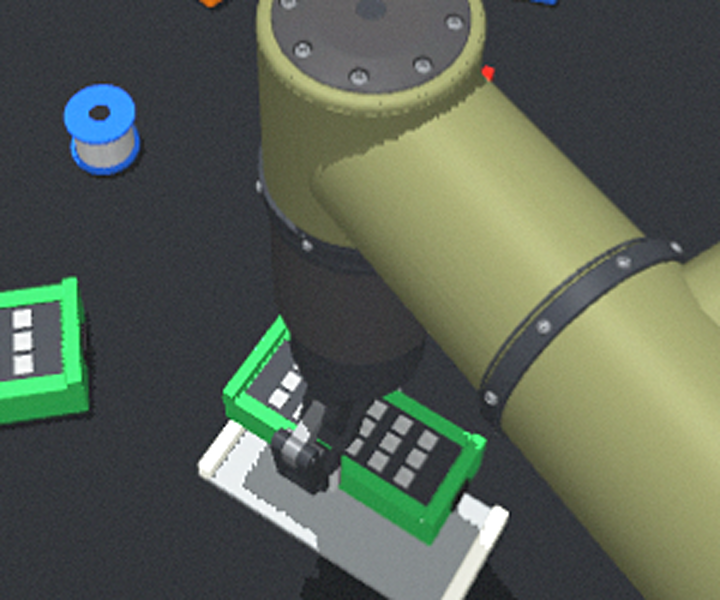

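The green case hangs level above the dock, in line with it, with end stops at crop (220,450) and (475,550). Lowering it.

```bash
python3 -m crank '[[0,0,0.01,0,0,0,0.5],[0,0,0.03,0,0,0,0.5],[0,0,0.05,0,0,0,0.5],[0,0,0.065,0,0,0,0.5],[0,0,0.072,0,0,0,0.5],[0,0,0.076,0,0,0,0.5],[0,0,0.078,0,0,0,0.5],[0,0,0.078,0,0,0,0.5],[0,0,0.078,0,0,0,0.5]]' 50
python3 go.py .492 .3275 .009 -16.2
```

```text
time_s: 16.95
eef_pos: [0.4923, 0.328, 0.0152]
eef_rot: [-179.9, 0.0, -16.2]
ft_force: [-0.1, -0.2, -3.0]
opening: 0.061
pos [0.4923 0.328  0.0152] [-1.7986e+02  1.0000e-02 -1.6230e+01] t 16.95
shift [-0.0002  0.0006  0.0062] turn [-0.14  0.01 -0.03]
```

```bash
python3 -m crank '[[0,0,0.002,0,0,0,0.5],[0,0,0.004,0,0,0,0.5],[0,0,0.005,0,0,0,0.5],[0,0,0.006,0,0,0,0.5],[0,0,0.006,0,0,0,0.5],[0,0,0.006,0,0,0,0.5]]' 50
python3 -m crank '[[0,0,0.001,0,0,0,0.5],[0,0,0.001,0,0,0,0.5],[0,0,0.001,0,0,0,0.5]]' 50
```

```text
time_s: 17.55
eef_pos: [0.492, 0.3277, 0.0088]
eef_rot: [-179.9, 0.0, -16.2]
ft_force: [-3.2, -0.7, 3.2]
opening: 0.0611
time_s: 17.85
eef_pos: [0.492, 0.3277, 0.0088]
eef_rot: [-179.9, 0.0, -16.2]
ft_force: [-6.4, -2.8, 8.7]
opening: 0.0611
```

```bash
python3 -m crank '[[0,0,0,0,0,0,0.8],[0,0,0,0,0,0,0.8],[0,0,0,0,0,0,0.9],[0,0,0,0,0,0,1],[0,0,0,0,0,0,1],[0,0,0,0,0,0,1],[0,0,0,0,0,0,1]]' 50
python3 -m crank '[[0,0,-0.02,0,0,0,1],[0,0,-0.04,0,0,0,1],[0,0,-0.07,0,0,0,1],[0,0,-0.1,0,0,0,1],[0,0,-0.13,0,0,0,1],[0,0,-0.15,0,0,0,1],[0,0,-0.15,0,0,0,1]]' 50
python3 go.py .5065 -.167 .16 3.3
```

```text
time_s: 18.55
eef_pos: [0.492, 0.3277, 0.0072]
eef_rot: [-179.9, 0.1, -16.2]
ft_force: [-0.5, -0.1, 0.1]
opening: 0.0854
time_s: 19.25
eef_pos: [0.4934, 0.3284, 0.1615]
eef_rot: [-179.6, -0.2, -16.2]
ft_force: [0.7, -0.4, 1.1]
opening: 0.0854
pos [0.4934 0.3284 0.1615] [-1.7962e+02 -1.5000e-01 -1.6220e+01] t 19.25
shift [ 0.151   0.472  -0.0012] turn [ -0.35  -0.22 -19.52]
```

```bash
python3 -m crank '[[0.014,0.045,0,0,0,-2,1],[0.029,0.09,0,0,0,-4,1],[0.043,0.135,0,0,0,-6,1],[0.058,0.18,0,0,0,-8,1],[0.072,0.225,0,0,0,-10,1],[0.087,0.27,0,0,0,-12,1],[0.1,0.315,0,0,0,-14,1],[0.115,0.36,0,0,0,-16,1],[0.13,0.405,0,0,0,-18,1],[0.144,0.45,0,-0.3,-0.2,-19.5,1]]' 50
python3 -m crank '[[0,0,0,0,0,0,1],[0,0,0,0,0,0,1],[0,0,0,0,0,0,1]]'
python3 go.py .5065 -.167 .003 3.3
python3 - <<'E'
from h import *
for n in("top","side"):
    c=capture(n); X=cloud(c); save(c,n+"5.png")
    for l,xy,a,b,R in(("green",(.492,.3275),.028,.05,.1),("yellow",(.46,-.322),.027,.05,.07),("blue",(.507,-.17),.022,.045,.08),("dock",(.492,.328),.003,.03,.12)):
        try: print(n,l,*pose(X,xy,a,b,R))
        except Exception as e: print(n,l,e)
save(c,"side5.png",(180,230,480,480),2.4)
E
```

```text
time_s: 20.25
eef_pos: [0.504, -0.1468, 0.1562]
eef_rot: [179.8, 0.3, 3.3]
ft_force: [0.8, 0.1, 0.3]
opening: 0.0853
time_s: 20.55
eef_pos: [0.5044, -0.1443, 0.1562]
eef_rot: [179.8, 0.3, 3.3]
ft_force: [-0.7, 0.4, 0.5]
opening: 0.0852
pos [ 0.5044 -0.1443  0.1562] [179.84   0.3    3.28] t 20.55
shift [0.0016 0.0224 0.1532] turn [ 0.16  0.3  -0.02]
top green [0.4925, 0.3279, -15.9, 0.155, 0.065] 2104 0.0364
top yellow [0.4558, -0.3221, 17.2, 0.081, 0.062] 1025 0.0331
top blue [0.4606, -0.1703, -84.3, 0.062, 0.03] 371 0.031
top dock [0.4911, 0.3279, -12.5, 0.211, 0.104] 1298 0.0092
side green [0.4923, 0.3281, -16.6, 0.153, 0.065] 3934 0.0349
side yellow [0.4599, -0.3196, 17.3, 0.085, 0.068] 823 0.0326
side blue [0.5068, -0.1662, 3.1, 0.119, 0.068] 1352 0.0279
side dock [0.4923, 0.3281, -13.3, 0.193, 0.09] 2238 0.0104
```

View pics/side5.png

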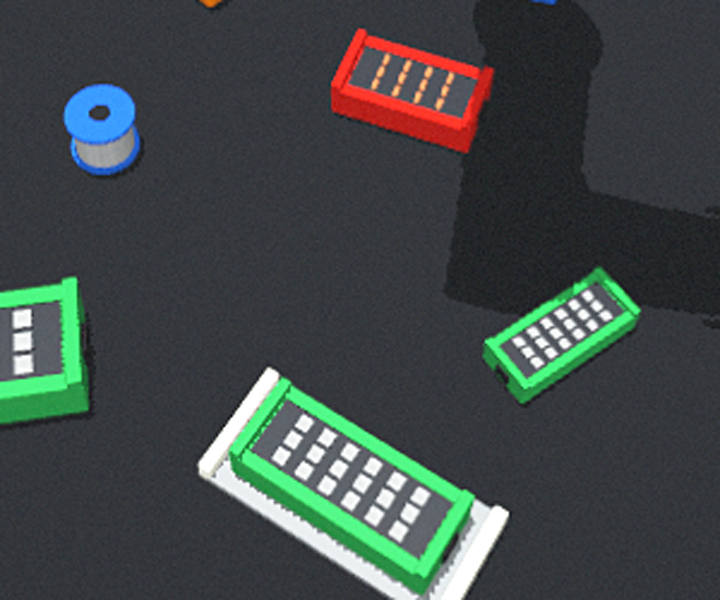

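The green case sits flat in the dock between its stops, at crop (350,480). Its centre (0.4924, 0.328) agrees with the dock's within 1–2 mm. Next, the blue case.

```bash
python3 -m crank '[[0.002,0.022,0.01,0.2,0.3,0,1],[0.002,0.022,0.045,0.2,0.3,0,1],[0.002,0.022,0.08,0.2,0.3,0,1],[0.002,0.022,0.11,0.2,0.3,0,1],[0.002,0.022,0.13,0.2,0.3,0,1],[0.002,0.022,0.145,0.2,0.3,0,1],[0.002,0.022,0.15,0.2,0.3,0,1],[0.002,0.022,0.15,0.2,0.3,0,1],[0.002,0.022,0.15,0.2,0.3,0,1]]' 50
python3 go.py .507 -.1665 .003 3.2
```

```text
time_s: 21.55
eef_pos: [0.508, -0.1671, 0.0081]
eef_rot: [180.0, -0.1, 3.3]
ft_force: [-0.9, 0.1, -0.2]
opening: 0.0853
pos [ 0.508  -0.1671  0.0081] [ 1.7999e+02 -1.4000e-01  3.3000e+00] t 21.55
shift [-0.001  -0.0006  0.0051] turn [ 0.01 -0.14  0.1 ]
```

```bash
python3 -m crank '[[-0.001,0,0.005,0,0,0,1],[-0.001,0,0.005,0,0,0,0.6],[-0.001,0,0.005,0,0,0,0.6],[-0.001,0,0.005,0,0,0,0.6],[-0.001,0,0.005,0,0,0,0.6],[-0.001,0,0.005,0,0,0,0.6],[-0.001,0,0.005,0,0,0,0.6],[-0.001,0,0.005,0,0,0,0.5],[-0.001,0,0.005,0,0,0,0.5],[-0.001,0,0.005,0,0,0,0.5]]' 45
python3 -m crank '[[0,0,-0.005,0,0,0,0.5],[0,0,-0.015,0,0,0,0.5],[0,0,-0.035,0,0,0,0.5],[0,0,-0.06,0,0,0,0.5],[0,0,-0.085,0,0,0,0.5],[0,0,-0.11,0,0,0,0.5],[0,0,-0.125,0,0,0,0.5],[0,0,-0.13,0,0,0,0.5],[0,0,-0.13,0,0,0,0.5]]' 45
python3 go.py .4924 .328 .133 -16.3
```

```text
time_s: 22.55
eef_pos: [0.5064, -0.1673, 0.0022]
eef_rot: [-180.0, -0.1, 3.3]
ft_force: [-1.6, 0.7, 4.8]
opening: 0.0611
time_s: 23.45
eef_pos: [0.506, -0.1671, 0.1316]
eef_rot: [-180.0, -0.0, 3.3]
ft_force: [0.4, 0.4, -2.8]
opening: 0.0614
pos [ 0.506  -0.1671  0.1316] [-1.7995e+02 -4.0000e-02  3.2700e+00] t 23.45
shift [ 0.0146 -0.4951 -0.001 ] turn [-0.05 -0.03 19.57]
```

```bash
python3 -m crank '[[0,-0.012,0,0,0,0,0.5],[0.001,-0.037,0,0,0,1,0.5],[0.002,-0.07,0,0,0,2,0.5],[0.003,-0.105,0,0,0,4,0.5],[0.004,-0.14,0,0,0,5,0.5],[0.005,-0.175,0,0,0,7,0.5],[0.006,-0.21,0,0,0,8,0.5],[0.007,-0.245,0,0,0,10,0.5],[0.008,-0.28,0,0,0,11,0.5],[0.009,-0.315,0,0,0,13,0.5]]' 45
python3 go.py .4924 .328 .133 -16.3
```

```text
time_s: 24.45
eef_pos: [0.4958, 0.1494, 0.1303]
eef_rot: [180.0, 0.1, -9.8]
ft_force: [0.8, -0.6, -1.4]
opening: 0.0616
pos [0.4958 0.1494 0.1303] [ 1.7996e+02  9.0000e-02 -9.7600e+00] t 24.45
shift [-0.0336 -0.1754 -0.0028] turn [0.05 0.08 6.54]
```

```bash
python3 -m crank '[[-0.006,-0.035,0,0,0,1.5,0.5],[-0.013,-0.07,0,0,0,3,0.5],[-0.02,-0.105,0,0,0,4.5,0.5],[-0.026,-0.135,0,0,0,5.5,0.5],[-0.03,-0.158,0,0,0,6.5,0.5],[-0.033,-0.17,0,0,0,6.5,0.5],[-0.034,-0.175,0,0,0,6.5,0.5],[-0.034,-0.175,0,0,0,6.5,0.5],[-0.034,-0.175,0,0,0,6.5,0.5]]' 45
python3 go.py .4924 .328 .0382 -16.3
```

```text
time_s: 25.35
eef_pos: [0.4931, 0.3252, 0.1317]
eef_rot: [-180.0, -0.0, -16.3]
ft_force: [-0.5, -0.4, -1.9]
opening: 0.0612
pos [0.4931 0.3252 0.1317] [-1.800e+02 -1.000e-02 -1.626e+01] t 25.35
shift [-0.0015 -0.0025  0.0935] turn [-0.   -0.01  0.04]
```

```bash
python3 -m crank '[[-0.001,-0.002,0.01,0,0,0,0.5],[-0.001,-0.002,0.03,0,0,0,0.5],[-0.001,-0.002,0.05,0,0,0,0.5],[-0.001,-0.002,0.07,0,0,0,0.5],[-0.001,-0.002,0.08,0,0,0,0.5],[-0.001,-0.002,0.085,0,0,0,0.5],[-0.001,-0.002,0.085,0,0,0,0.5],[-0.001,-0.002,0.085,0,0,0,0.5],[-0.001,-0.002,0.085,0,0,0,0.5]]' 45
python3 go.py .4924 .328 .0382 -16.3
python3 - <<'E'
from h import *
c=capture("side"); save(c,"side6.png",(180,230,480,480),2.4)
E
```

```text
time_s: 26.25
eef_pos: [0.4933, 0.3286, 0.0481]
eef_rot: [-179.9, -0.1, -16.2]
ft_force: [-0.5, 0.5, -2.2]
opening: 0.0615
pos [0.4933 0.3286 0.0481] [-1.7988e+02 -8.0000e-02 -1.6230e+01] t 26.25
shift [-0.0007  0.0009  0.0099] turn [-0.12 -0.08  0.07]
```

View pics/side6.png

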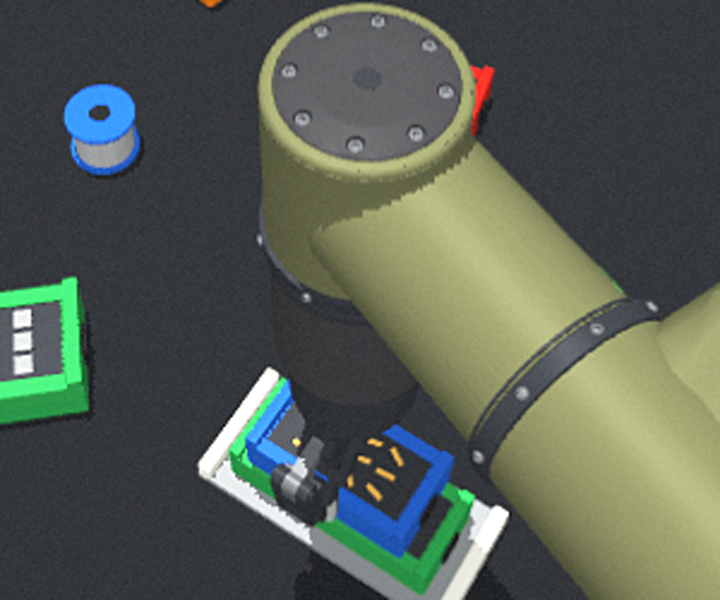

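Run:
```python
from h import *
c=capture("side"); X=cloud(c); im=c["image"].astype(int)
u=np.array([np.cos(np.radians(-16.3)),np.sin(np.radians(-16.3))]); o=np.array([.4924,.328])
d=X[...,:2]-o; s=d@u; t=d@np.array([-u[1],u[0]])
near=(abs(s)<.1)&(abs(t)<.06)
B=near&(im[...,2]>im[...,0]+40)&(im[...,2]>im[...,1]+25)&(X[...,2]>.07)&(X[...,2]<.09)
G=near&(im[...,1]>im[...,0]+40)&(im[...,1]>im[...,2]+40)&(X[...,2]>.036)&(X[...,2]<.048)
for n,m in(("blue",B),("green",G)):
    print(n,m.sum(),"s",np.percentile(s[m],[1,99]).round(4),"t",np.percentile(t[m],[1,99]).round(4),"z",np.percentile(X[...,2][m],[50,95]).round(4))
```

```text
blue 983 s [-0.0561  0.059 ] t [-0.0289  0.0329] z [0.0763 0.0827]
green 412 s [-0.0741  0.0758] t [-0.0299  0.0323] z [0.0408 0.0438]
```

Blue and green are centred on each other within about 1 mm. Lowering.

```bash
python3 -m crank '[[-0.001,0.001,0.003,0,0,0,0.5],[-0.001,0.001,0.006,0,0,0,0.5],[-0.001,0.001,0.008,0,0,0,0.5],[-0.001,0.001,0.009,0,0,0,0.5],[-0.001,0.001,0.0095,0,0,0,0.5],[-0.001,0.001,0.0095,0,0,0,0.5],[-0.001,0.001,0.0095,0,0,0,0.5]]' 45
python3 -m crank '[[0,0,0.001,0,0,0,0.5],[0,0,0.001,0,0,0,0.5],[0,0,0.001,0,0,0,0.5]]' 45
```

```text
time_s: 27.05
eef_pos: [0.4915, 0.3275, 0.0382]
eef_rot: [-180.0, -0.0, -16.2]
ft_force: [-4.4, -2.0, 5.3]
opening: 0.0608
time_s: 27.35
eef_pos: [0.4916, 0.3275, 0.0383]
eef_rot: [-180.0, -0.1, -16.2]
ft_force: [-8.4, -3.5, 10.7]
opening: 0.0612
```

```bash
python3 -m crank '[[0,0,-0.001,0,0,0,0.8],[0,0,-0.001,0,0,0,0.8],[0,0,-0.001,0,0,0,0.9],[0,0,-0.001,0,0,0,1],[0,0,-0.001,0,0,0,1],[0,0,-0.001,0,0,0,1],[0,0,-0.001,0,0,0,1]]' 45
python3 -m crank '[[0,0,-0.02,0,0,0,1],[0,0,-0.04,0,0,0,1],[0,0,-0.07,0,0,0,1],[0,0,-0.1,0,0,0,1],[0,0,-0.12,0,0,0,1],[0,0,-0.13,0,0,0,1],[0,0,-0.13,0,0,0,1]]' 45
python3 go.py .46 -.322 .17 16.5
```

```text
time_s: 28.05
eef_pos: [0.4915, 0.3275, 0.0373]
eef_rot: [-180.0, -0.0, -16.2]
ft_force: [-0.4, 0.4, 0.1]
opening: 0.0855
time_s: 28.75
eef_pos: [0.4919, 0.3278, 0.1687]
eef_rot: [-179.8, -0.1, -16.2]
ft_force: [0.6, 0.1, -0.6]
opening: 0.0853
pos [0.4919 0.3278 0.1687] [-1.7985e+02 -8.0000e-02 -1.6230e+01] t 28.75
shift [ 0.151   0.6328 -0.0028] turn [ -0.12  -0.12 -32.73]
```

```bash
python3 -m crank '[[0.01,0.043,0,0,0,-2,1],[0.02,0.086,0,0,0,-4,1],[0.031,0.129,0,0,0,-7,1],[0.041,0.172,0,0,0,-9,1],[0.051,0.215,0,0,0,-11,1],[0.062,0.258,0,0,0,-13,1],[0.072,0.301,0,0,0,-15,1],[0.082,0.344,0,0,0,-18,1],[0.092,0.387,0,0,0,-20,1],[0.103,0.43,0,0,0,-22,1]]' 45
python3 go.py .46 -.322 .17 16.5
```

```text
time_s: 29.75
eef_pos: [0.4691, -0.1158, 0.1656]
eef_rot: [-179.9, 0.1, 5.9]
ft_force: [0.5, -0.5, 0.5]
opening: 0.0854
pos [ 0.4691 -0.1158  0.1656] [-1.7995e+02  8.0000e-02  5.8700e+00] t 29.75
shift [-0.0302  0.2042 -0.0046] turn [ -0.06   0.07 -10.63]
```

```bash
python3 -m crank '[[-0.006,0.04,0,0,0,-2,1],[-0.012,0.08,0,0,0,-4,1],[-0.018,0.12,0,0,0,-6,1],[-0.024,0.16,0,0,0,-8,1],[-0.03,0.195,0,0,0,-10.6,1],[-0.03,0.204,0,0,0,-10.6,1],[-0.03,0.204,0,0,0,-10.6,1]]' 45
python3 go.py .46 -.322 .006 16.5
python3 - <<'E'
from h import *
c=capture("top");X=cloud(c);print(pose(X,(.492,.328),.058,.085,.1))
c=capture("side"); X=cloud(c); im=c["image"].astype(int)
u=np.array([np.cos(np.radians(-16.3)),np.sin(np.radians(-16.3))]); o=np.array([.4924,.328])
d=X[...,:2]-o; s=d@u; t=d@np.array([-u[1],u[0]])
near=(abs(s)<.1)&(abs(t)<.06)
B=near&(im[...,2]>im[...,0]+40)&(im[...,2]>im[...,1]+25)&(X[...,2]>.06)&(X[...,2]<.085)
G=near&(im[...,1]>im[...,0]+40)&(im[...,1]>im[...,2]+40)&(X[...,2]>.036)&(X[...,2]<.048)
for n,m in(("blue",B),("green",G)):
    print(n,m.sum(),"s",np.percentile(s[m],[1,99]).round(4),"t",np.percentile(t[m],[1,99]).round(4),"z",np.percentile(X[...,2][m],[50,95]).round(4))
print(pose(X,(.492,.328),.058,.085,.1)); print("yel",pose(X,(.46,-.322),.024,.045,.07))
save(c,"side7.png",(180,230,480,480),2.4)
E
```

```text
time_s: 30.45
eef_pos: [0.46, -0.3209, 0.1649]
eef_rot: [-179.9, 0.1, 16.2]
ft_force: [0.1, 0.7, -0.3]
opening: 0.085
pos [ 0.46   -0.3209  0.1649] [-1.7986e+02  1.2000e-01  1.6200e+01] t 30.45
shift [0.     0.0014 0.1589] turn [-0.14  0.12 -0.3 ]
([0.4924, 0.3269, -15.1, 0.12, 0.065], 1718, 0.0664)
blue 1473 s [-0.0573  0.0576] t [-0.031   0.0315] z [0.0661 0.0729]
green 475 s [-0.0743  0.0756] t [-0.0294  0.0322] z [0.041  0.0438]
([0.4919, 0.3279, -16.5, 0.119, 0.064], 3175, 0.0647)
yel ([0.4605, -0.321, 17.9, 0.086, 0.069], 876, 0.0322)
```

View pics/side7.png

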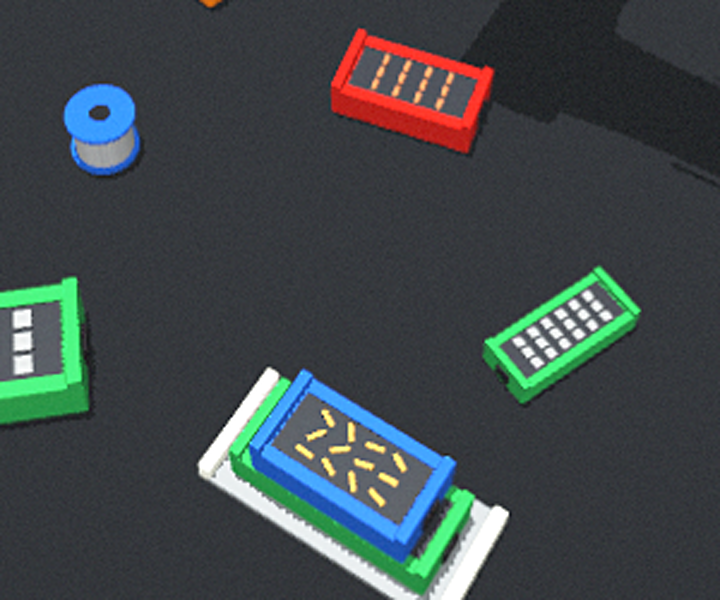

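Blue lies flat between the green case's ridges at crop (350,460). Picking up yellow where it was released (0.4597, −0.3225, yaw 16).

```bash
python3 -m crank '[[0,0.002,0.01,0,0,0,1],[0,0.002,0.045,0,0,0,1],[0,0.002,0.08,0,0,0,1],[0,0.002,0.11,0,0,0,1],[0,0.002,0.135,0,0,0,1],[0,0.002,0.15,0,0,0,1],[0,0.002,0.155,0,0,0,1],[0,0.002,0.155,0,0,0,1],[0,0.002,0.155,0,0,0,1]]' 40
python3 go.py .46 -.322 .006 16.3
```

```text
time_s: 31.45
eef_pos: [0.4624, -0.3223, 0.0136]
eef_rot: [179.9, -0.1, 16.4]
ft_force: [-0.8, -0.2, -0.0]
opening: 0.0853
pos [ 0.4624 -0.3223  0.0136] [ 1.7992e+02 -1.3000e-01  1.6400e+01] t 31.45
shift [-0.0023 -0.001   0.0076] turn [ 0.08 -0.13  0.1 ]
```

```bash
python3 -m crank '[[-0.002,0,0.007,0,0,0,1],[-0.002,0,0.007,0,0,0,1],[-0.002,0,0.007,0,0,0,0.6],[-0.002,0,0.007,0,0,0,0.6],[-0.002,0,0.007,0,0,0,0.6],[-0.002,0,0.007,0,0,0,0.6],[-0.002,0,0.007,0,0,0,0.6],[-0.002,0,0.007,0,0,0,0.5],[-0.002,0,0.007,0,0,0,0.5],[-0.002,0,0.007,0,0,0,0.5]]' 40
python3 -m crank '[[0,0,-0.005,0,0,0,0.5],[0,0,-0.015,0,0,0,0.5],[0,0,-0.035,0,0,0,0.5],[0,0,-0.06,0,0,0,0.5],[0,0,-0.09,0,0,0,0.5],[0,0,-0.12,0,0,0,0.5],[0,0,-0.145,0,0,0,0.5],[0,0,-0.15,0,0,0,0.5],[0,0,-0.15,0,0,0,0.5]]' 40
python3 go.py .4921 .328 .156 -16.3
```

```text
time_s: 32.45
eef_pos: [0.4598, -0.3228, 0.0056]
eef_rot: [180.0, -0.1, 16.4]
ft_force: [-0.5, 0.4, 5.9]
opening: 0.0616
time_s: 33.35
eef_pos: [0.4597, -0.3226, 0.1558]
eef_rot: [180.0, -0.1, 16.4]
ft_force: [0.3, -0.7, -1.5]
opening: 0.0609
pos [ 0.4597 -0.3226  0.1558] [ 1.7999e+02 -1.1000e-01  1.6370e+01] t 33.35
shift [ 2.144e-01 -6.151e-01  1.000e-04] turn [-2.000e-02 -1.100e-01  3.267e+01]
```

```bash
python3 -m crank '[[0.004,-0.012,0,0,0,0,0.5],[0.012,-0.035,0,0,0,2,0.5],[0.024,-0.068,0,0,0,4,0.5],[0.036,-0.102,0,0,0,6,0.5],[0.048,-0.136,0,0,0,7,0.5],[0.059,-0.17,0,0,0,9,0.5],[0.071,-0.204,0,0,0,11,0.5],[0.083,-0.238,0,0,0,13,0.5],[0.095,-0.272,0,0,0,15,0.5],[0.107,-0.306,0,0,0,17,0.5]]' 40
python3 go.py .4921 .328 .156 -16.3
```

```text
time_s: 34.35
eef_pos: [0.4747, 0.0029, 0.1535]
eef_rot: [-180.0, 0.1, -0.7]
ft_force: [0.7, 0.8, -1.4]
opening: 0.0612
pos [0.4747 0.0029 0.1535] [-1.8e+02  1.1e-01 -6.9e-01] t 34.35
shift [ 0.0135 -0.3253 -0.0025] turn [1.000e-02 1.100e-01 1.561e+01]
```

```bash
python3 -m crank '[[0.001,-0.035,0,0,0,2,0.5],[0.003,-0.07,0,0,0,4,0.5],[0.004,-0.105,0,0,0,5,0.5],[0.006,-0.14,0,0,0,7,0.5],[0.007,-0.175,0,0,0,9,0.5],[0.009,-0.21,0,0,0,11,0.5],[0.01,-0.245,0,0,0,12,0.5],[0.012,-0.28,0,0,0,14,0.5],[0.013,-0.305,0,0,0,15.6,0.5],[0.013,-0.318,0,0,0,15.6,0.5]]' 40
python3 -m crank '[[0,-0.002,0,0,0,0,0.5],[0,-0.004,0,0,0,0,0.5],[0,-0.004,0,0,0,0,0.5],[0,-0.004,0,0,0,0,0.5]]' 40
python3 go.py .4921 .328 .0686 -16.3
```

```text
time_s: 35.35
eef_pos: [0.491, 0.3206, 0.1529]
eef_rot: [179.9, 0.1, -16.2]
ft_force: [1.1, -0.3, -1.6]
opening: 0.0615
time_s: 35.75
eef_pos: [0.4936, 0.322, 0.1555]
eef_rot: [-180.0, -0.0, -16.3]
ft_force: [0.1, -0.5, -0.9]
opening: 0.0612
pos [0.4936 0.322  0.1555] [-1.7996e+02 -2.0000e-02 -1.6270e+01] t 35.75
shift [-0.0032 -0.0053  0.0869] turn [-0.04 -0.02  0.03]
```

```bash
python3 -m crank '[[-0.003,-0.005,0.01,0,0,0,0.5],[-0.003,-0.005,0.03,0,0,0,0.5],[-0.003,-0.005,0.05,0,0,0,0.5],[-0.003,-0.005,0.065,0,0,0,0.5],[-0.003,-0.005,0.073,0,0,0,0.5],[-0.003,-0.005,0.076,0,0,0,0.5],[-0.003,-0.005,0.076,0,0,0,0.5],[-0.003,-0.005,0.076,0,0,0,0.5],[-0.003,-0.005,0.076,0,0,0,0.5]]' 40
python3 go.py .4921 .328 .0686 -16.3
cat > chk.py <<'E'
from h import *
c=capture("side"); X=cloud(c); im=c["image"].astype(int)
u=np.array([np.cos(np.radians(-16.3)),np.sin(np.radians(-16.3))]); o=np.array([.4921,.328])
d=X[...,:2]-o; s=d@u; t=d@np.array([-u[1],u[0]]); Z=X[...,2]
r,g,b=im[...,0],im[...,1],im[...,2]
near=(abs(s)<.1)&(abs(t)<.06)
for n,m in(("yellow",(r>b+60)&(g>b+60)&(abs(r-g)<70)&(Z>.09)),("blue",(b>r+40)&(b>g+25)&(Z>.06)&(Z<.085)),("green",(g>r+40)&(g>b+40)&(Z>.036)&(Z<.048))):
    m=m&near; print(n,m.sum(),"s",np.percentile(s[m],[1,99]).round(4),"t",np.percentile(t[m],[1,99]).round(4),"z",np.percentile(Z[m],[50,95]).round(4))
import sys; save(c,sys.argv[1],(180,230,480,480),2.4)
E
python3 chk.py side8.png
```

```text
time_s: 36.65
eef_pos: [0.4925, 0.3288, 0.0804]
eef_rot: [-179.9, -0.1, -16.2]
ft_force: [-0.0, 0.4, -1.7]
opening: 0.0612
pos [0.4925 0.3288 0.0804] [-1.7989e+02 -7.0000e-02 -1.6230e+01] t 36.65
shift [-0.0001  0.0009  0.0118] turn [-0.11 -0.07  0.07]
yellow 828 s [-0.0423  0.0408] t [-0.029   0.0341] z [0.1088 0.1147]
blue 616 s [-0.0573  0.0583] t [-0.0302  0.0316] z [0.0697 0.0734]
green 470 s [-0.0739  0.076 ] t [-0.0297  0.032 ] z [0.0409 0.0437]
```

View pics/side8.png

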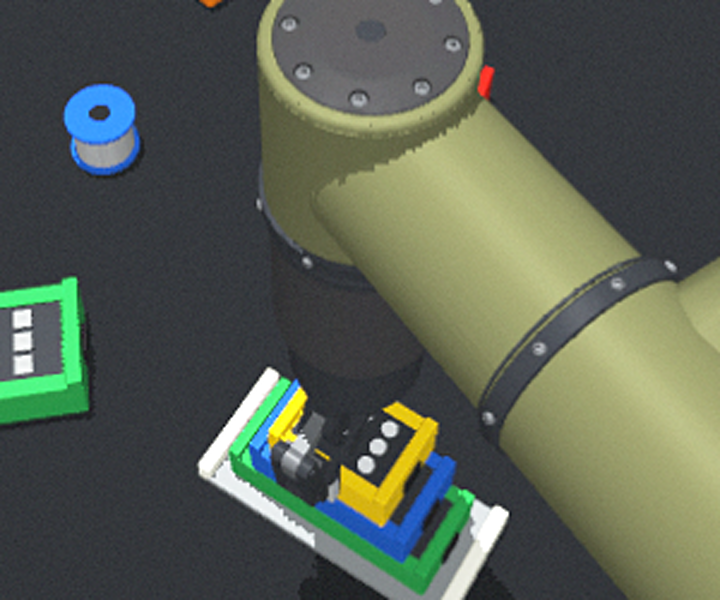

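Yellow hangs over blue, in line and centred within about 2 mm. Lowering it.

```bash
python3 -m crank '[[0,0.001,0.004,0,0,0,0.5],[0,0.001,0.007,0,0,0,0.5],[0,0.001,0.009,0,0,0,0.5],[0,0.001,0.01,0,0,0,0.5],[0,0.001,0.011,0,0,0,0.5],[0,0.001,0.0115,0,0,0,0.5],[0,0.001,0.0115,0,0,0,0.5],[0,0.001,0.0115,0,0,0,0.5]]' 40
python3 -m crank '[[0,0,0,0,0,0,0.5],[0,0,0,0,0,0,0.5]]' 40
```

```text
time_s: 37.5
eef_pos: [0.4919, 0.3275, 0.0686]
eef_rot: [-180.0, -0.0, -16.2]
ft_force: [-3.2, -1.6, 5.2]
opening: 0.0615
time_s: 37.7
eef_pos: [0.492, 0.3275, 0.0687]
eef_rot: [-180.0, -0.0, -16.2]
ft_force: [-3.5, -0.5, 5.8]
opening: 0.0613
```

Contact at the predicted height (0.0686). Releasing and withdrawing.

```bash
python3 -m crank '[[0,0,0,0,0,0,0.8],[0,0,0,0,0,0,0.8],[0,0,0,0,0,0,0.9],[0,0,0,0,0,0,1],[0,0,0,0,0,0,1],[0,0,0,0,0,0,1],[0,0,0,0,0,0,1]]' 40
python3 -m crank '[[0,0,-0.02,0,0,0,1],[0,0,-0.04,0,0,0,1],[0,0,-0.07,0,0,0,1],[0,0,-0.1,0,0,0,1],[0,0,-0.12,0,0,0,1],[-0.02,0.03,-0.13,0,0,0,1],[-0.04,0.07,-0.13,0,0,0,1],[-0.05,0.11,-0.13,0,0,0,1],[-0.06,0.15,-0.13,0,0,0,1],[-0.06,0.17,-0.13,0,0,0,1]]' 40
python3 -m crank '[[0,0.04,0,0,0,0,1],[0,0.08,0,0,0,0,1],[0,0.12,0,0,0,0,1],[0,0.13,0,0,0,0,1],[0,0.13,0,0,0,0,1],[0,0.13,0,0,0,0,1]]' 40
python3 chk.py side9.png
```

```text
time_s: 38.4
eef_pos: [0.4918, 0.3275, 0.0679]
eef_rot: [-180.0, -0.0, -16.2]
ft_force: [0.3, -1.0, 0.0]
opening: 0.0856
time_s: 39.4
eef_pos: [0.3855, 0.1793, 0.1986]
eef_rot: [-179.8, -0.1, -16.2]
ft_force: [0.4, -0.3, 0.6]
opening: 0.0852
time_s: 40.0
eef_pos: [0.3504, 0.0566, 0.1978]
eef_rot: [-179.9, -0.0, -16.2]
ft_force: [-0.3, -0.4, -0.2]
opening: 0.0856
yellow 1212 s [-0.0421  0.0407] t [-0.0305  0.0317] z [0.0965 0.1029]
blue 666 s [-0.0572  0.0584] t [-0.0296  0.0317] z [0.0701 0.0735]
green 477 s [-0.0739  0.0757] t [-0.0296  0.0321] z [0.0409 0.0437]
```

View pics/side9.png

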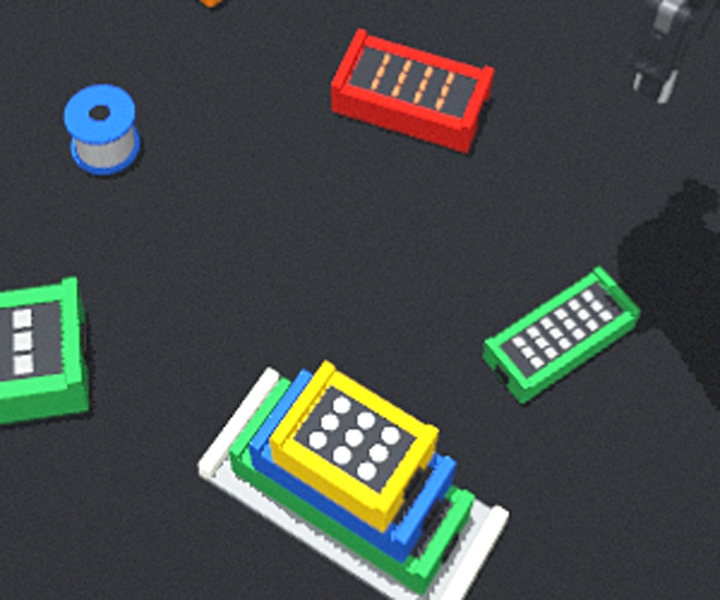

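The full stack stands square and flat at crop (355,450), with the gripper clear. Handing in.

```bash
python3 -c "
from bench import robot; print(robot.hand_in())"
```

```text
the job is handed in; nothing more can be done
None
```

The kit stack is built and handed in at about 40 s of the 128 s allowed; the hand-in reports no verdict. I parked the yellow case on the mat, put the middle-sized green case in the dock, then set blue on green and yellow on blue.

**Last checks:**
- **Alignment:** in the last side view, the case centres agree within about 2 mm along and 1 mm across. In earlier views with a clear sight of the dock, the green case was within about 2 mm of its centre.
- **Height:** the tops and contact heights are as expected, about 97 mm (yellow top) in the last view.
- **Hands off:** the gripper is open and well clear of the stack.
- **Things to leave alone:** the red case and the reel look unmoved in the last view. I did not measure them again. The meter was almost entirely outside that crop; it was last seen in full, in place, right after yellow was parked.

**Disagreements:**
- The trained networks took the dock for a mat once and called the other two green cases `green_case`; I went by size and by the yellow case on top.
- The two cameras differed by up to about 2° in yaw. I mostly relied on the side view.
- Force readings reached about 11 N as I pressed the cases lightly down on contact, with up to about 8 N sideways for blue. Both vanished on release.

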